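# Tighten the test chamber's cover crisscross in two passes

## Task

Close the round test chamber evenly with its four red hand knobs, a partial clockwise turn at a time in crisscross order: in a first pass bring one opposite pair of knobs down until they are just snug, then the other pair just snug; in a second pass bring one opposite pair fully tight, then the other pair fully tight. Go by feel, as each pad starts at a different height, and never overtighten; leave the things standing around undisturbed.

Things in the scene. Friction and masses are not known exactly. Their poses are not given: they have to be found in the camera images.
- chamber: flat round grey test chamber, 210 mm across, fixed to the worktop; origin at the centre of its underside, z up. Four brackets (tops 60 mm above the worktop) each carry a red knob, 65 mm from the centre: knob1 at +45 deg from its x axis (counterclockwise from above), knob2 at 135, knob3 at 225, knob4 at 315. Opposite pairs: 1 and 3, 2 and 4. Nothing on it stands above the knobs.
- cover: loose round aluminium cover with a window, 156 mm across, 8 mm thick, on a black gasket under the brackets; origin at the centre of its underside, 26 mm above the worktop; it lies in place and needs no handling
- knob1: red round knob, 40 mm across, grippable 66 to 92 mm above the worktop, opposite knob3; origin on its upright axis at 63 mm, white mark along x. Clockwise from above tightens; at most 3 rad; keeps its height and stays where left. Even drag 0.25 N m; its pad meets the cover after a hidden 0.17 to 0.83 rad, to be felt; from there the moment rises by 0.2 N m per rad.
- knob2: red round knob, 40 mm across, grippable 66 to 92 mm above the worktop, opposite knob4; origin on its upright axis at 63 mm, white mark along x. Clockwise from above tightens; at most 3 rad; keeps its height and stays where left. Even drag 0.25 N m; its pad meets the cover after a hidden 0.17 to 0.83 rad, to be felt; from there the moment rises by 0.2 N m per rad.
- knob3: red round knob, 40 mm across, grippable 66 to 92 mm above the worktop, opposite knob1; origin on its upright axis at 63 mm, white mark along x. Clockwise from above tightens; at most 3 rad; keeps its height and stays where left. Even drag 0.25 N m; its pad meets the cover after a hidden 0.17 to 0.83 rad, to be felt; from there the moment rises by 0.2 N m per rad.
- knob4: red round knob, 40 mm across, grippable 66 to 92 mm above the worktop, opposite knob2; origin on its upright axis at 63 mm, white mark along x. Clockwise from above tightens; at most 3 rad; keeps its height and stays where left. Even drag 0.25 N m; its pad meets the cover after a hidden 0.17 to 0.83 rad, to be felt; from there the moment rises by 0.2 N m per rad.
- plunger1: plunger with black rubber pad, lowered 6 mm per rad by knob1; origin on its axis, at the start 45 mm above the worktop (does not tell the pad's height). Press of pad on cover, and moment above the drag: loose under 2 N; snug 3 to 18 N (0.02 to 0.11 N m, aim for 0.06); fully tight 22 to 40 N (0.13 to 0.24 N m, aim for 0.18); cover damaged over 50 N (0.30 N m).
- plunger2: plunger with black rubber pad, lowered 6 mm per rad by knob2; origin on its axis, at the start 45 mm above the worktop (does not tell the pad's height). Press of pad on cover, and moment above the drag: loose under 2 N; snug 3 to 18 N (0.02 to 0.11 N m, aim for 0.06); fully tight 22 to 40 N (0.13 to 0.24 N m, aim for 0.18); cover damaged over 50 N (0.30 N m).
- plunger3: plunger with black rubber pad, lowered 6 mm per rad by knob3; origin on its axis, at the start 45 mm above the worktop (does not tell the pad's height). Press of pad on cover, and moment above the drag: loose under 2 N; snug 3 to 18 N (0.02 to 0.11 N m, aim for 0.06); fully tight 22 to 40 N (0.13 to 0.24 N m, aim for 0.18); cover damaged over 50 N (0.30 N m).
- plunger4: plunger with black rubber pad, lowered 6 mm per rad by knob4; origin on its axis, at the start 45 mm above the worktop (does not tell the pad's height). Press of pad on cover, and moment above the drag: loose under 2 N; snug 3 to 18 N (0.02 to 0.11 N m, aim for 0.06); fully tight 22 to 40 N (0.13 to 0.24 N m, aim for 0.18); cover damaged over 50 N (0.30 N m).
- dropper_bottle: small brown dropper bottle, 33 mm across, 102 mm tall, standing; origin at the centre of its underside; leave it alone
- spool_1: spool of red thread, 32 mm across, 52 mm tall, standing; origin at the centre of its underside; leave it alone
- parts_tin: small red and white tin, 66 x 98 x 23 mm; origin at the centre of its underside; leave it alone
- blower_bulb: light blue rubber blower bulb with a black nozzle, 45 mm across, 92 mm tall, standing; origin at the centre of its underside; leave it alone

How it is judged:
By the outcome, as a careful person would: the job done as asked, in the order asked, and still so for the second after the job is handed in, with the robot touching nothing.
It also fails if it takes over 72 s, if anything falls off the work surface, if the arm or the gripper's body presses on something with over 40 N, if the wrist force passes 120 N, or if a joint passes its speed limit or range.

## Robot

A 6-joint arm with a two-finger parallel gripper is mounted at the origin on a cart in front of the work surface, level with it; the furniture and walls round the work are solid. World frame = base frame: x ahead of the robot, y to its left, z up, the work surface at z = 0. Lengths are in m, angles in rad, forces in N, time in s.
With the tool pointing down it reaches from about 0.3 to 0.775 m from the base axis. Payload 14.6 kg.
Tool frame: the origin (TCP) lies between the finger pads; the fingertips stand ctrl.tip_reach ahead of it and the grasp point (between the pads) lies 2 mm behind it (ctrl.tip_reach is the distance from the TCP to the fingertips, in m); z points along the fingers, y is the direction in which the jaws open and shut (so a half turn about z gives the same grasp; the last joint's range is limited). The gripper opens to 94 mm and grips with 3 to 60 N. Pads are 16 mm wide; open, the fingers measure 119 mm over their backs; the gripper's body (75 mm by 177 mm) begins 78 mm behind the grasp point.
Start: joints at [-1.235, 0.3, 1.521, -0, 1.321, -0.067], TCP at [0.216, -0.506, 0.222] pointing down, gripper open.
Joint ranges: [-3.03, 3.03], [-0.79, 2.21], [0.23, 2.52], [-1.04, 4.18], [0, 3.07], [-2.55, 2.55]. Speed limits (rad/s): [2.22, 2.22, 2.57, 3.14, 3.14, 3.14].

## Interface

Orientations are given as [roll, pitch, yaw] about the fixed x, y, z axes, in that order (R = Rz(yaw) Ry(pitch) Rx(roll)).
In Python, from station import ctrl gives the robot as it stands. The module is installed in compiled form; this text tells all that it offers.
- The arm moves only by the tool move_arm, never from a script. Its argument "commands" is a list of rows, each a list of 4 numbers: the shift along the tool's x, y, z in m, then the turn about the tool's z in degrees. In form: [[dx, dy, dz, roll], ...]. A call has 1 to 10 rows; each row is the pose to reach, as a shift and turn from the pose measured when the call began, along the tool's axes at that moment; what a row does not reach only later rows make up. A row lasts 1/8 s, in which the tool goes at most 62.5 mm and 10.7 degrees, less where a joint would pass 70% of its speed; a pose out of reach is approached as far as the arm can. A call with a gripper value outside its range is refused whole. "jaw" is the opening, from -1 (shut) to 1 (fully open), set as the call begins (left out, the last holds). The fingers move at their own pace and stop on an object; "grip_force" is the grip in N (left out, the last holds). Time passes only in rows, so rows that repeat a pose let the fingers close. It gives the time, the measured TCP pose, the force and the opening at its end, in the units of the state.
- ctrl.get_obs(): the state, without advancing time (a new reading comes with each control period).
- ctrl.camera(name): name is "scene" or "side" or "wrist"; returns a dict with "pixels" (420x560x3 uint8, red, green, blue), "fx", "fy", "cx", "cy" (pixels), "position" and "orientation" of the camera in the world; the wrist camera has in their place "tool_from_camera" (4x4, takes a point from camera to tool coordinates, whose origin is the TCP and whose axes are the flange's). Camera axes: x right, y down, z forward; pixel columns grow to the right and rows downward; lengths in m; the calibration is good to about 2 mm. A picture is of the moment at which its call begins: read the wrist's pose just before it. There is no depth.
- ctrl.hand_in(): hands the job in, once; it reports no verdict.
The state is a dict: "time_s": time; "qpos": joint angles; "joint_vel": joint speeds; "tau": joint torques, N m; "ee_pos": TCP position; "eef_rot": TCP orientation; "force": force on the tool from outside, world axes, zero at the start; "moment": the same for the moment, N m; "grip_width": finger opening in m.
Only numpy, scipy, OpenCV 4.12 (cv2) and the standard library are available. Lean on these libraries where they do the work, as an engineer would, in place of code of your own. Each camera call takes 0.05 s, during which the arm holds its last target. There are 200 camera calls.

## Working session

There is one attempt and no reset: what is moved stays moved. The work goes in short steps, Python scripts to look and compute and a tool call to move; the robot and the scene stay as the last step left them, time stands still between calls to the robot, and variables do not carry over. Pictures are saved under pics/ and viewed, on a budget of 10 in all, crops included, one or two more only if the job needs it, and the job is handed in when it is done.

Besides the shell and the picture viewer there is one more tool, called as a command line: name --pt "numbers of a row" for each row, then --argument value for the rest. move_arm: Moves the arm, as the interface text tells. Its arguments: {"type":"object","properties":{"commands":{"type":"array"},"jaw":{"type":"number"},"grip_force":{"type":"number"}},"required":["commands"]}

```bash
mkdir -p pics; python3 - <<'E'
from station import ctrl
import cv2,numpy as np
o=ctrl.get_obs()
for k,v in o.items(): print(k,np.round(v,4))
print(ctrl.tip_reach)
ims=[]
for n in("scene","side","wrist"):
    c=ctrl.camera(n); cv2.imwrite(f"pics/{n}0.png",c["pixels"][:,:,::-1]); ims.append(c["pixels"])
    print(n,{k:np.round(v,4).tolist() for k,v in c.items() if k!="pixels"})
E
```

```text
time_s 0.0
qpos [-1.2346  0.3005  1.5216 -0.      1.3207 -0.0666]
joint_vel [ 0.0013 -0.0003 -0.0003 -0.0005 -0.0005 -0.0005]
tau [ 1.60000e-03 -5.31813e+01 -3.52739e+01  7.09000e-02  2.44000e-02
 -1.00000e-04]
ee_pos [ 0.2155 -0.5058  0.2219]
eef_rot [-3.1404e+00 -1.0000e-04  4.0280e-01]
force [ 0.3095 -0.37   -0.1256]
moment [ 0.0089  0.0082 -0.0453]
grip_width 0.094
0.017
scene {'fx': 388.9505, 'fy': 388.9505, 'cx': 280.6268, 'cy': 204.8574, 'position': [-0.3612, 0.5695, 0.6861], 'orientation': [-2.1245, 0.0195, -2.1401]}
side {'fx': 506.1351, 'fy': 506.1351, 'cx': 274.5602, 'cy': 214.6123, 'position': [-0.7041, -0.0033, 0.603], 'orientation': [-1.9953, 0.0035, -1.53]}
wrist {'fx': 374.6359, 'fy': 374.6359, 'cx': 275.1339, 'cy': 212.6645, 'tool_from_camera': [[0.0016, -0.963, -0.2694, 0.0776], [1.0, 0.0015, 0.0006, 0.0003], [-0.0002, -0.2694, 0.963, -0.1619], [0.0, 0.0, 0.0, 1.0]]}
```

View pics/scene0.png

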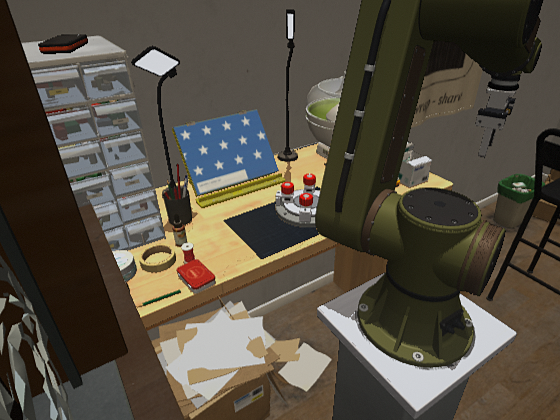

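View pics/side0.png

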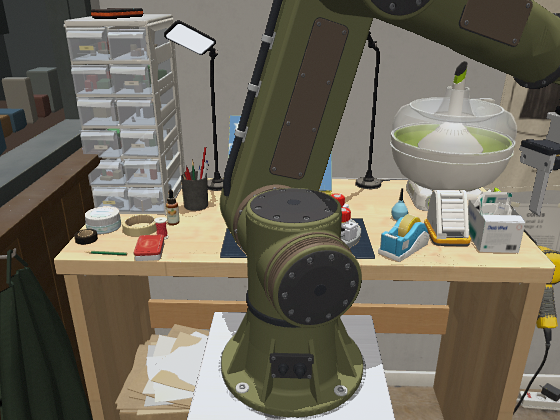

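The scene shows three knobs near (288,188), (309,180) and (306,199); the fourth is hidden by the arm. The side view shows only two knobs, near (340,200-215). The lamps, the book and the glass bowl stand behind the chamber.

```bash
cat > h.py <<'E'
from station import ctrl
import cv2,numpy as np
from scipy.spatial.transform import Rotation as R
def pose(c,o=None):
    if "position" in c: return R.from_euler('xyz',c["orientation"]).as_matrix(),np.array(c["position"])
    o=o or ctrl.get_obs(); Rt=R.from_euler('xyz',o["eef_rot"]).as_matrix(); T=np.array(c["tool_from_camera"])
    return Rt@T[:3,:3],np.array(o["ee_pos"])+Rt@T[:3,3]
def ray(c,P,u,v,z):
    d=P[0]@np.array([(u-c["cx"])/c["fx"],(v-c["cy"])/c["fy"],1]); return P[1]+d*(z-P[1][2])/d[2]
def reds(px,amin=20):
    h=cv2.cvtColor(px,cv2.COLOR_RGB2HSV)
    m=(((h[...,0]<8)|(h[...,0]>172))&(h[...,1]>140)&(h[...,2]>90)).astype(np.uint8)
    n,_,st,ce=cv2.connectedComponentsWithStats(m)
    return m,[(st[i],ce[i]) for i in range(1,n) if st[i][4]>=amin]
E
python3 - <<'E'
from h import *
for n in("scene","side"):
    c=ctrl.camera(n);P=pose(c)
    for s,ce in reds(c["pixels"])[1]: print(n,s,ce.round(1),ray(c,P,*ce,0.08).round(3))
    for nm,u,v,z in [("book",225,110,.15),("lampbase",288,155,0.01),("lamptop",291,20,.4)] if n=="scene" else [("lampbase",369,184,0.01),("bulb",399,218,0),("tape",400,250,0)]: print(nm,ray(c,P,u,v,z).round(3))
E
```

```text
scene [39 46 32  5 97] [54.1 48. ] [3.918 0.289 0.08 ]
scene [303 174  13  12  97] [309.7 179.3] [ 0.552 -0.115  0.08 ]
scene [178 176   2  23  25] [178.4 187.2] [0.749 0.265 0.08 ]
scene [281 182  13  12 103] [287.1 187.7] [ 0.547 -0.022  0.08 ]
scene [299 193  14  13 113] [305.7 199.1] [ 0.456 -0.03   0.08 ]
scene [177 249  38  39 726] [194.4 271. ] [0.337 0.376 0.08 ]
book [ 1.176 -0.113  0.15 ]
lampbase [ 0.883 -0.247  0.01 ]
lamptop [ 1.78  -0.868  0.4  ]
side [200 147   6  32  60] [202.5 162.5] [0.855 0.297 0.08 ]
side [185 168   6  12  41] [187.4 174.2] [0.742 0.324 0.08 ]
side [331 194  14  12  71] [339.7 199. ] [ 0.56  -0.125  0.08 ]
side [341 208  10  14  95] [345.8 215.1] [ 0.455 -0.132  0.08 ]
side [134 222  33  34 600] [151.1 241.7] [0.295 0.317 0.08 ]
lampbase [ 0.86  -0.247  0.01 ]
bulb [ 0.617 -0.302  0.   ]
tape [ 0.424 -0.269  0.   ]
```

move_arm --pt "0.03 -0.02 -0.05 0" --pt "0.07 -0.05 -0.08 -8" --pt "0.12 -0.08 -0.08 -16" --pt "0.17 -0.11 -0.08 -25" --pt "0.22 -0.145 -0.08 -33" --pt "0.27 -0.18 -0.08 -41" --pt "0.32 -0.21 -0.08 -50" --pt "0.37 -0.245 -0.08 -58" --pt "0.43 -0.285 -0.08 -67" --pt "0.43 -0.285 -0.08 -67" --jaw 0.2

```text
time_s: 1.5
ee_pos: [0.5005, -0.0724, 0.3019]
eef_rot: [-3.141, -0.001, 1.578]
force: [-0.9, -0.4, -0.6]
grip_width: 0.0563
```

move_arm --pt "0 0 0 0" --pt "0 0 0 0"

```text
time_s: 1.75
ee_pos: [0.5, -0.0733, 0.302]
eef_rot: [-3.141, -0.001, 1.576]
force: [-0.4, -0.2, 0.3]
grip_width: 0.0561
```

```bash
python3 - <<'E'
from h import *
o=ctrl.get_obs(); print({k:np.round(v,4).tolist() for k,v in o.items()})
c=ctrl.camera("wrist");P=pose(c,o); cv2.imwrite("pics/w1.png",c["pixels"][:,:,::-1])
for s,ce in reds(c["pixels"],200)[1]: print(s,ce.round(1),ray(c,P,*ce,0.09).round(4))
E
```

```text
{'time_s': 1.75, 'qpos': [-0.2184, 0.1492, 1.521, 0.0005, 1.4724, -0.2235], 'joint_vel': [-0.0094, -0.0034, -0.0012, -0.0003, 0.0025, 0.0013], 'tau': [1.0184, -45.3585, -36.8146, 0.1077, 0.0295, 0.0179], 'ee_pos': [0.5, -0.0733, 0.302], 'eef_rot': [-3.1408, -0.0007, 1.5759], 'force': [-0.3689, -0.2153, 0.2606], 'moment': [-0.0668, -0.0824, -0.0269], 'grip_width': 0.0561}
[303 117  42  41 975] [322.5 137.1] [ 0.5455 -0.0228  0.09  ]
[211 123  42  42 988] [232.4 143.8] [ 0.457  -0.0299  0.09  ]
[308 204  39  41 931] [326.  222.9] [ 0.5527 -0.1108  0.09  ]
[221 210  39  41 922] [241.4 228.7] [ 0.4642 -0.1178  0.09  ]
```

View pics/w1.png

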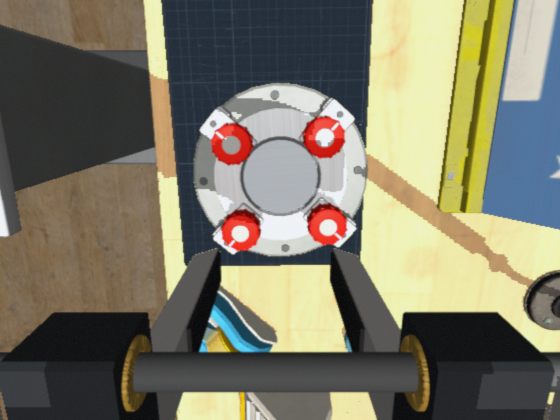

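The wrist view shows the four knobs at (322,137), (232,144), (326,223) and (241,229), with nothing close around them. Centre is about (0.505, -0.073). I'm going above the knob at (0.547, -0.024).

move_arm --pt "0.02 0.02 0.045 0" --pt "0.04 0.035 0.09 0" --pt "0.0497 0.047 0.14 0" --pt "0.0497 0.047 0.177 0" --pt "0.0497 0.047 0.177 0" --pt "0.0497 0.047 0.177 0"

```text
time_s: 2.55
ee_pos: [0.5472, -0.0242, 0.1269]
eef_rot: [3.14, -0.0, 1.574]
force: [0.2, -0.1, 0.5]
grip_width: 0.0566
```

```bash
python3 - <<'E'
from h import *
o=ctrl.get_obs(); print({k:np.round(o[k],4).tolist() for k in("ee_pos","qpos","moment","force")})
c=ctrl.camera("wrist");P=pose(c,o); cv2.imwrite("pics/w2.png",c["pixels"][:,:,::-1])
for s,ce in reds(c["pixels"],200)[1]: print(s,ce.round(1),ray(c,P,*ce,0.09).round(4),ray(c,P,*ce,0.08).round(4))
E
```

```text
{'ee_pos': [0.5472, -0.0242, 0.1269], 'qpos': [-0.1114, 0.3914, 1.6328, 0.0007, 1.116, -0.1152], 'moment': [-0.0363, -0.0719, 0.0224], 'force': [0.2038, -0.0509, 0.5383]}
[ 240  205   72   76 3242] [275.3 242. ] [ 0.5468 -0.0192  0.09  ] [ 0.5468 -0.0229  0.08  ]
[  79  216   83   76 3442] [120.5 252.4] [ 0.459  -0.0259  0.09  ] [ 0.4546 -0.0299  0.08  ]
[262 337  49  14 474] [285.8 345. ] [ 0.5536 -0.086   0.09  ] [ 0.5539 -0.0931  0.08  ]
[256 392  50  19 484] [280.3 401.4] [ 0.5506 -0.1277  0.09  ] [ 0.5508 -0.1368  0.08  ]
```

View pics/w2.png

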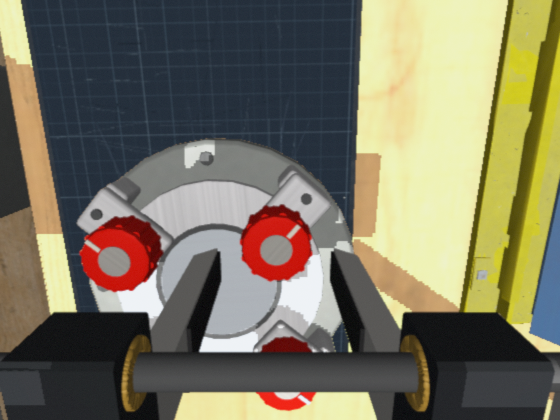

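The close view shows the knob centred between the fingers at (275,245), so I descend and grip.

move_arm --pt "0.001 0 0.02 0" --pt "0.001 0 0.045 0" --pt "0.001 0 0.045 0" --pt "0.001 0 0.045 0"

```text
time_s: 3.1
ee_pos: [0.5483, -0.0233, 0.084]
eef_rot: [3.137, -0.0, 1.574]
force: [-1.3, -0.6, 0.6]
grip_width: 0.0564
```

move_arm --pt "0 0 0 0" --pt "0 0 0 0" --pt "0 0 0 0" --pt "0 0 0 0" --jaw -1 --grip_force 50

```text
time_s: 3.6
ee_pos: [0.5478, -0.0234, 0.0849]
eef_rot: [3.138, 0.0, 1.574]
force: [-9.2, 0.3, 11.0]
grip_width: 0.0393
```

```bash
cat > s.py <<'E'
from h import *
o=ctrl.get_obs(); print(o["time_s"],{k:np.round(o[k],4).tolist() for k in("ee_pos","eef_rot","force","moment","grip_width")},"q6",round(o["qpos"][5],3),"tau6",round(o["tau"][5],4))
E
python3 s.py; python3 s.py
```

```text
3.6 {'ee_pos': [0.5478, -0.0234, 0.0849], 'eef_rot': [3.1381, 0.0, 1.5744], 'force': [-9.173, 0.3298, 10.9725], 'moment': [-0.0902, 1.8278, 0.0761], 'grip_width': 0.0393} q6 -0.113 tau6 0.0232
3.6 {'ee_pos': [0.5478, -0.0234, 0.0849], 'eef_rot': [3.1381, 0.0, 1.5744], 'force': [-9.173, 0.3298, 10.9725], 'moment': [-0.0902, 1.8278, 0.0761], 'grip_width': 0.0393} q6 -0.113 tau6 0.0232
```

```bash
cat > m.py <<'E'
from h import *
# reading at end of move, then held readings
def r():
    o=ctrl.get_obs(); return [round(float(x),3) for x in (o["time_s"],o["eef_rot"][2],o["moment"][2],o["tau"][5],*o["force"])]
print(*r())
for i in range(2): ctrl.camera("wrist"); print(*r())
E
python3 m.py
```

```text
3.6 1.574 0.076 0.023 -9.173 0.33 10.972
3.65 1.574 -0.017 0.023 -8.56 -0.689 11.324
3.7 1.574 0.031 0.023 -9.299 -0.529 11.91
```

move_arm --pt "0 -0.0005 0 3" --pt "0 -0.0005 0 6"

```text
time_s: 3.95
ee_pos: [0.5476, -0.0234, 0.0851]
eef_rot: [3.137, -0.0, 1.468]
force: [3.3, -0.1, -4.6]
grip_width: 0.0389
```

```bash
python3 m.py
```

```text
3.95 1.468 0.248 -0.647 3.335 -0.052 -4.553
4.0 1.466 0.046 -0.545 2.889 0.155 -4.622
4.05 1.469 -0.152 0.718 3.358 -0.195 -4.66
```

move_arm --pt "0 0 0 3" --pt "0 0 0 6"

```text
time_s: 4.3
ee_pos: [0.5475, -0.0234, 0.0851]
eef_rot: [3.138, -0.001, 1.364]
force: [1.5, -0.0, -3.6]
grip_width: 0.0391
```

```bash
python3 m.py
```

```text
4.3 1.364 0.25 -0.638 1.493 -0.016 -3.624
4.35 1.362 0.114 -0.505 1.426 -0.578 -3.092
4.4 1.365 -0.052 0.732 1.867 0.086 -3.659
```

move_arm --pt "0 0 0 3" --pt "0 0 0 6"

```text
time_s: 4.65
ee_pos: [0.5474, -0.0234, 0.085]
eef_rot: [3.138, -0.001, 1.261]
force: [0.7, 0.4, -2.4]
grip_width: 0.039
```

```bash
python3 m.py
```

```text
4.65 1.261 0.255 -0.647 0.686 0.448 -2.405
4.7 1.258 0.102 -0.485 1.142 0.247 -2.962
4.75 1.261 -0.038 0.738 0.424 -0.176 -4.06
```

```bash
cat > m.py <<'E'
from h import *
o=ctrl.get_obs(); print(*[round(float(x),3) for x in (o["time_s"],o["eef_rot"][2],o["moment"][2],o["tau"][5],o["qpos"][5],*o["force"])])
E
```

move_arm --pt "0 0 0 3" --pt "0 0 0 6"

```text
time_s: 5.0
ee_pos: [0.5473, -0.0233, 0.085]
eef_rot: [3.138, -0.001, 1.158]
force: [0.8, -0.3, -2.5]
grip_width: 0.0395
```

```bash
python3 m.py
```

```text
5.0 1.158 0.237 -0.653 0.303 0.847 -0.267 -2.546
```

move_arm --pt "0 0 0 3" --pt "0 0 0 6"

```text
time_s: 5.25
ee_pos: [0.5473, -0.0233, 0.0851]
eef_rot: [3.139, -0.002, 1.055]
force: [0.4, 0.7, -2.8]
grip_width: 0.0391
```

```bash
python3 m.py
```

```text
5.25 1.055 0.285 -0.639 0.406 0.38 0.711 -2.84
```

move_arm --pt "0 0 0 3" --pt "0 0 0 6"

```text
time_s: 5.5
ee_pos: [0.5472, -0.0232, 0.0851]
eef_rot: [3.139, -0.002, 0.951]
force: [1.2, 1.6, -2.7]
grip_width: 0.0389
```

```bash
python3 m.py
```

```text
5.5 0.951 0.252 -0.629 0.51 1.185 1.6 -2.683
```

move_arm --pt "0 0 0 3" --pt "0 0 0 6"

```text
time_s: 5.75
ee_pos: [0.5472, -0.0232, 0.0851]
eef_rot: [3.139, -0.002, 0.848]
force: [1.5, 1.1, -2.6]
grip_width: 0.0389
```

```bash
python3 m.py
```

```text
5.75 0.848 0.312 -0.609 0.613 1.544 1.056 -2.639
```

move_arm --pt "0 0 0 3" --pt "0 0 0 6"

```text
time_s: 6.0
ee_pos: [0.5471, -0.0231, 0.0851]
eef_rot: [3.14, -0.002, 0.745]
force: [-0.1, 0.7, -2.2]
grip_width: 0.0393
```

```bash
python3 m.py
```

```text
6.0 0.745 0.282 -0.589 0.717 -0.089 0.707 -2.246
```

move_arm --pt "0 0 0 3" --pt "0 0 0 6"

```text
time_s: 6.25
ee_pos: [0.547, -0.0231, 0.0851]
eef_rot: [3.14, -0.002, 0.641]
force: [1.0, 0.5, -2.0]
grip_width: 0.0392
```

```bash
python3 m.py
```

```text
6.25 0.641 0.315 -0.571 0.82 0.958 0.536 -2.006
```

Contact was felt at yaw ≈1.03 and the moment is now ≈0.075 above drag, so this knob is snug. Next is the opposite knob.

move_arm --pt "0 0 0 0" --pt "0 0 0 0" --pt "0 0 0 0" --jaw 0.2

```text
time_s: 6.62
ee_pos: [0.5471, -0.0231, 0.0852]
eef_rot: [3.14, -0.002, 0.642]
force: [0.2, -0.2, 0.1]
grip_width: 0.0563
```

move_arm --pt "0 0 -0.025 0" --pt "0 0 -0.045 0" --pt "-0.03 0.007 -0.045 -9" --pt "-0.07 0.016 -0.045 -19" --pt "-0.11 0.025 -0.045 -29" --pt "-0.1265 0.0291 -0.045 -39" --pt "-0.1265 0.0291 -0.045 -49" --pt "-0.1265 0.0291 -0.045 -53" --pt "-0.1265 0.0291 -0.045 -53"

```text
time_s: 7.75
ee_pos: [0.4631, -0.1222, 0.1301]
eef_rot: [3.139, -0.0, 1.567]
force: [-0.1, -0.4, -0.0]
grip_width: 0.0565
```

```bash
python3 s.py; python3 - <<'E'
from h import *
o=ctrl.get_obs();c=ctrl.camera("wrist");P=pose(c,o); cv2.imwrite("pics/w3.png",c["pixels"][:,:,::-1])
for s,ce in reds(c["pixels"],400)[1]: print(s,ce.round(1),ray(c,P,*ce,0.08).round(4))
E
```

```text
7.75 {'ee_pos': [0.4631, -0.1222, 0.1301], 'eef_rot': [3.1386, -0.0, 1.5674], 'force': [-0.0898, -0.4225, -0.0043], 'moment': [-0.0075, -0.0225, 0.0148], 'grip_width': 0.0565} q6 -0.332 tau6 -0.8487
[ 398   19   83   88 4083] [438.4  62.3] [ 0.5492 -0.0214  0.08  ]
[ 221   36   80   85 3716] [261.5  79. ] [ 0.4556 -0.0296  0.08  ]
[ 391  193   80   76 3265] [431.3 229.2] [ 0.5557 -0.1142  0.08  ]
[ 240  205   71   76 3197] [275.4 240.7] [ 0.4628 -0.1212  0.08  ]
```

move_arm --pt "0.0005 0 0.025 0" --pt "0.0005 0 0.048 0" --pt "0.0005 0 0.048 0"

```text
time_s: 8.18
ee_pos: [0.4626, -0.1214, 0.081]
eef_rot: [3.141, -0.001, 1.565]
force: [-0.3, -0.3, 0.5]
grip_width: 0.0565
```

move_arm --pt "0 0 0 0" --pt "0 0 0 0" --pt "0 0 0 0" --pt "0 0 0 0" --jaw -1 --grip_force 50

```text
time_s: 8.68
ee_pos: [0.4632, -0.1215, 0.0818]
eef_rot: [3.139, -0.0, 1.565]
force: [2.2, 0.1, 6.5]
grip_width: 0.0391
```

```bash
python3 m.py
```

```text
8.675 1.565 -0.035 -0.025 -0.329 2.211 0.121 6.546
```

move_arm --pt "0 0 0 3" --pt "0 0 0 6"

```text
time_s: 8.93
ee_pos: [0.4632, -0.1215, 0.0818]
eef_rot: [3.139, -0.001, 1.459]
force: [1.5, -0.1, -0.3]
grip_width: 0.0396
```

```bash
python3 m.py
```

```text
8.925 1.459 0.237 -0.643 -0.223 1.526 -0.063 -0.25
```

move_arm --pt "0 0 0 3" --pt "0 0 0 6"

```text
time_s: 9.18
ee_pos: [0.4632, -0.1215, 0.0819]
eef_rot: [3.139, -0.001, 1.353]
force: [2.5, 0.7, -1.0]
grip_width: 0.039
```

```bash
python3 m.py
```

```text
9.175 1.353 0.239 -0.615 -0.116 2.484 0.668 -1.016
```

move_arm --pt "0 0 0 3" --pt "0 0 0 6"

```text
time_s: 9.43
ee_pos: [0.4632, -0.1215, 0.0819]
eef_rot: [3.14, -0.001, 1.247]
force: [1.7, 0.7, -1.2]
grip_width: 0.0393
```

```bash
python3 m.py
```

```text
9.425 1.247 0.272 -0.614 -0.01 1.693 0.745 -1.232
```

move_arm --pt "0 0 0 3" --pt "0 0 0 6"

```text
time_s: 9.68
ee_pos: [0.4632, -0.1215, 0.0819]
eef_rot: [3.14, -0.001, 1.141]
force: [1.9, 0.6, -1.7]
grip_width: 0.0386
```

```bash
python3 m.py
```

```text
9.675 1.141 0.275 -0.604 0.096 1.868 0.635 -1.681
```

move_arm --pt "0 0 0 3" --pt "0 0 0 6"

```text
time_s: 9.93
ee_pos: [0.4631, -0.1215, 0.0819]
eef_rot: [3.14, -0.001, 1.035]
force: [2.4, 0.6, -1.5]
grip_width: 0.0393
```

```bash
python3 m.py
```

```text
9.925 1.035 0.287 -0.584 0.202 2.408 0.625 -1.503
```

move_arm --pt "0 0 0 3" --pt "0 0 0 6"

```text
time_s: 10.18
ee_pos: [0.4631, -0.1215, 0.0819]
eef_rot: [3.14, -0.001, 0.929]
force: [1.8, -0.3, -1.3]
grip_width: 0.0388
```

```bash
python3 m.py
```

```text
10.175 0.929 0.273 -0.564 0.309 1.76 -0.277 -1.254
```

move_arm --pt "0 0 0 2" --pt "0 0 0 4"

```text
time_s: 10.42
ee_pos: [0.4631, -0.1215, 0.0819]
eef_rot: [3.14, -0.001, 0.858]
force: [2.2, -0.1, -1.4]
grip_width: 0.0393
```

```bash
python3 m.py
```

```text
10.425 0.858 0.389 -0.264 0.38 2.245 -0.089 -1.367
```

move_arm --pt "0 0 0 0" --pt "0 0 0 0" --pt "0 0 0 0" --jaw 0.2

```text
time_s: 10.8
ee_pos: [0.463, -0.1215, 0.0819]
eef_rot: [3.14, -0.001, 0.858]
force: [-0.5, -0.0, -0.4]
grip_width: 0.0564
```

move_arm --pt "0 0 -0.025 0" --pt "0 0 -0.048 0" --pt "0.016 -0.016 -0.048 -9" --pt "0.035 -0.036 -0.048 -19" --pt "0.054 -0.055 -0.048 -29" --pt "0.064 -0.0652 -0.048 -39" --pt "0.064 -0.0652 -0.048 -41" --pt "0.064 -0.0652 -0.048 -41"

```text
time_s: 11.8
ee_pos: [0.4555, -0.0309, 0.1298]
eef_rot: [3.14, 0.0, 1.57]
force: [-0.3, 0.5, -0.4]
grip_width: 0.0563
```

```bash
python3 s.py; python3 - <<'E'
from h import *
o=ctrl.get_obs();c=ctrl.camera("wrist");P=pose(c,o); cv2.imwrite("pics/w4.png",c["pixels"][:,:,::-1])
for s,ce in reds(c["pixels"],400)[1]: print(s,ce.round(1),ray(c,P,*ce,0.08).round(4))
E
```

```text
11.8 {'ee_pos': [0.4555, -0.0309, 0.1298], 'eef_rot': [3.1398, 0.0004, 1.5702], 'force': [-0.3025, 0.5182, -0.3633], 'moment': [-0.0886, -0.1115, 0.0048], 'grip_width': 0.0563} q6 -0.147 tau6 -0.4512
[ 391  193   82   76 3313] [431.6 228.9] [ 0.5481 -0.0223  0.08  ]
[ 240  204   72   76 3161] [276.4 241.1] [ 0.4558 -0.03    0.08  ]
[260 335  52  16 569] [286.5 344.1] [ 0.4625 -0.1012  0.08  ]
[261 392  53  15 527] [286.9 398.5] [ 0.4632 -0.144   0.08  ]
```

View pics/w3.png

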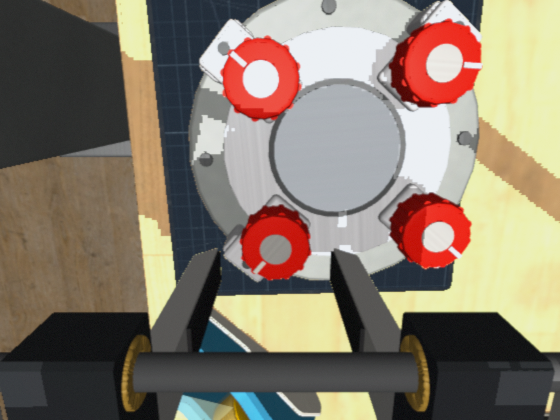

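In w3, the first knob's mark at (470,66) has turned about 53° clockwise, which matches the commanded turn, so the grip did not slip. Now the second pair.

move_arm --pt "0.0005 0 0.025 0" --pt "0.0005 0 0.047 0" --pt "0.0005 0 0.047 0"

```text
time_s: 12.22
ee_pos: [0.4549, -0.0309, 0.0818]
eef_rot: [-3.141, -0.0, 1.567]
force: [-0.3, -0.3, 0.8]
grip_width: 0.0564
```

move_arm --pt "0 0 0 0" --pt "0 0 0 0" --pt "0 0 0 0" --pt "0 0 0 0" --jaw -1 --grip_force 50

```text
time_s: 12.72
ee_pos: [0.456, -0.0311, 0.0827]
eef_rot: [3.139, 0.0, 1.567]
force: [5.6, -0.5, -2.1]
grip_width: 0.0395
```

move_arm --pt "0 0 0 3" --pt "0 0 0 6"

```text
time_s: 12.98
ee_pos: [0.4559, -0.0311, 0.0828]
eef_rot: [3.14, 0.0, 1.46]
force: [1.5, 0.1, -6.5]
grip_width: 0.0389
```

```bash
python3 m.py
```

```text
12.975 1.46 0.224 -0.643 -0.038 1.513 0.091 -6.499
```

move_arm --pt "0 0 0 3" --pt "0 0 0 6"

```text
time_s: 13.22
ee_pos: [0.4557, -0.0311, 0.0828]
eef_rot: [3.14, 0.0, 1.354]
force: [2.4, -0.3, -7.6]
grip_width: 0.0393
```

```bash
python3 m.py
```

```text
13.225 1.354 0.25 -0.615 0.069 2.424 -0.282 -7.604
```

move_arm --pt "0 0 0 3" --pt "0 0 0 6"

```text
time_s: 13.48
ee_pos: [0.4556, -0.0311, 0.0827]
eef_rot: [3.14, 0.0, 1.248]
force: [1.4, -0.8, -7.3]
grip_width: 0.0388
```

```bash
python3 m.py
```

```text
13.475 1.248 0.226 -0.598 0.175 1.447 -0.774 -7.253
```

move_arm --pt "0 0 0 3" --pt "0 0 0 6"

```text
time_s: 13.72
ee_pos: [0.4554, -0.031, 0.0827]
eef_rot: [3.14, 0.0, 1.141]
force: [1.8, 0.1, -7.9]
grip_width: 0.0393
```

```bash
python3 m.py
```

```text
13.725 1.141 0.301 -0.578 0.282 1.771 0.079 -7.873
```

move_arm --pt "0 0 0 3" --pt "0 0 0 6"

```text
time_s: 13.98
ee_pos: [0.4553, -0.0309, 0.0828]
eef_rot: [3.141, -0.0, 1.035]
force: [0.8, 1.9, -7.4]
grip_width: 0.0393
```

```bash
python3 m.py
```

```text
13.975 1.035 0.279 -0.558 0.388 0.817 1.875 -7.447
```

move_arm --pt "0 0 0 0" --pt "0 0 0 0" --pt "0 0 0 0" --jaw 0.2

```text
time_s: 14.35
ee_pos: [0.4554, -0.031, 0.083]
eef_rot: [3.14, -0.0, 1.035]
force: [-1.1, -0.3, -0.5]
grip_width: 0.0563
```

move_arm --pt "0 0 -0.025 0" --pt "0 0 -0.047 0" --pt "-0.004 0.027 -0.047 -8" --pt "-0.01 0.062 -0.047 -16" --pt "-0.016 0.097 -0.047 -24" --pt "-0.0207 0.1279 -0.047 -30.5" --pt "-0.0207 0.1279 -0.047 -30.5" --pt "-0.0207 0.1279 -0.047 -30.5"

```text
time_s: 15.35
ee_pos: [0.5543, -0.1137, 0.13]
eef_rot: [3.141, 0.0, 1.566]
force: [-0.4, -0.7, 0.1]
grip_width: 0.0565
```

```bash
python3 s.py; python3 - <<'E'
from h import *
o=ctrl.get_obs();c=ctrl.camera("wrist");P=pose(c,o); cv2.imwrite("pics/w5.png",c["pixels"][:,:,::-1])
for s,ce in reds(c["pixels"],400)[1]: print(s,ce.round(1),ray(c,P,*ce,0.08).round(4))
E
```

```text
15.35 {'ee_pos': [0.5543, -0.1137, 0.13], 'eef_rot': [3.1409, 0.0002, 1.5665], 'force': [-0.4185, -0.6657, 0.0692], 'moment': [-0.0596, -0.0805, 0.0102], 'grip_width': 0.0565} q6 -0.263 tau6 -0.0947
[ 221   39   81   86 3703] [260.5  81. ] [ 0.5462 -0.0221  0.08  ]
[  43   56   84   83 3829] [85.6 96.9] [ 0.4516 -0.0299  0.08  ]
[ 241  207   71   76 3072] [275.7 243.7] [ 0.5541 -0.1146  0.08  ]
[  84  219   79   76 3105] [121.2 256.7] [ 0.4603 -0.1227  0.08  ]
```

move_arm --pt "0 0 0.025 0" --pt "0 0 0.047 0" --pt "0 0 0.047 0"

```text
time_s: 15.78
ee_pos: [0.5533, -0.1128, 0.0823]
eef_rot: [-3.14, -0.0, 1.567]
force: [0.4, -0.4, 0.4]
grip_width: 0.0562
```

move_arm --pt "0 0 0 0" --pt "0 0 0 0" --pt "0 0 0 0" --pt "0 0 0 0" --jaw -1 --grip_force 50

```text
time_s: 16.27
ee_pos: [0.5547, -0.1128, 0.0835]
eef_rot: [3.139, 0.0, 1.567]
force: [8.1, 1.3, -3.0]
grip_width: 0.0393
```

move_arm --pt "0 0 0 3" --pt "0 0 0 6"

```text
time_s: 16.52
ee_pos: [0.5549, -0.1127, 0.0836]
eef_rot: [3.138, 0.0, 1.461]
force: [5.7, -0.3, -8.4]
grip_width: 0.0393
```

```bash
python3 m.py
```

```text
16.525 1.461 0.192 -0.635 -0.156 5.704 -0.317 -8.441
```

move_arm --pt "0 0 0 3" --pt "0 0 0 6"

```text
time_s: 16.77
ee_pos: [0.5551, -0.1128, 0.0836]
eef_rot: [3.138, -0.0, 1.355]
force: [5.4, -1.2, -8.7]
grip_width: 0.039
```

```bash
python3 m.py
```

```text
16.775 1.355 0.271 -0.606 -0.049 5.425 -1.209 -8.699
```

move_arm --pt "0 0 0 3" --pt "0 0 0 6"

```text
time_s: 17.02
ee_pos: [0.5552, -0.1128, 0.0835]
eef_rot: [3.137, -0.0, 1.248]
force: [5.2, -1.6, -8.2]
grip_width: 0.0391
```

```bash
python3 m.py
```

```text
17.025 1.248 0.285 -0.605 0.057 5.202 -1.648 -8.16
```

move_arm --pt "0 0 0 3" --pt "0 0 0 6"

```text
time_s: 17.27
ee_pos: [0.5553, -0.1128, 0.0836]
eef_rot: [3.137, -0.001, 1.142]
force: [4.9, -2.4, -8.7]
grip_width: 0.0392
```

```bash
python3 m.py
```

```text
17.275 1.142 0.258 -0.605 0.163 4.932 -2.351 -8.714
```

move_arm --pt "0 0 0 3" --pt "0 0 0 6"

```text
time_s: 17.52
ee_pos: [0.5554, -0.1129, 0.0835]
eef_rot: [3.136, -0.001, 1.036]
force: [5.2, -1.4, -9.1]
grip_width: 0.039
```

```bash
python3 m.py
```

```text
17.525 1.036 0.262 -0.606 0.27 5.167 -1.393 -9.056
```

move_arm --pt "0 0 0 3" --pt "0 0 0 6"

```text
time_s: 17.77
ee_pos: [0.5556, -0.1129, 0.0835]
eef_rot: [3.136, -0.002, 0.93]
force: [4.9, -1.9, -8.6]
grip_width: 0.039
```

```bash
python3 m.py
```

```text
17.775 0.93 0.247 -0.606 0.376 4.939 -1.923 -8.631
```

move_arm --pt "0 0 0 3" --pt "0 0 0 6"

```text
time_s: 18.02
ee_pos: [0.5557, -0.113, 0.0835]
eef_rot: [3.136, -0.003, 0.823]
force: [4.6, -2.8, -9.2]
grip_width: 0.0394
```

```bash
python3 m.py
```

```text
18.025 0.823 0.275 -0.587 0.483 4.633 -2.82 -9.234
```

move_arm --pt "0 0 0 3" --pt "0 0 0 6"

```text
time_s: 18.27
ee_pos: [0.5558, -0.1131, 0.0835]
eef_rot: [3.136, -0.003, 0.717]
force: [4.6, -2.8, -7.8]
grip_width: 0.0391
```

```bash
python3 m.py
```

```text
18.275 0.717 0.303 -0.568 0.589 4.647 -2.835 -7.779
```

move_arm --pt "0 0 0 3" --pt "0 0 0 6"

```text
time_s: 18.52
ee_pos: [0.5559, -0.1132, 0.0835]
eef_rot: [3.136, -0.004, 0.611]
force: [4.4, -3.2, -8.3]
grip_width: 0.0392
```

```bash
python3 m.py
```

```text
18.525 0.611 0.301 -0.549 0.695 4.356 -3.2 -8.307
```

move_arm --pt "0 0 0 0" --pt "0 0 0 0" --pt "0 0 0 0" --jaw 0.2

```text
time_s: 18.9
ee_pos: [0.556, -0.1132, 0.0839]
eef_rot: [3.135, -0.004, 0.611]
force: [-0.5, -0.6, -0.2]
grip_width: 0.0563
```

move_arm --pt "0 0 -0.025 0" --pt "0 0 -0.047 0" --pt "0.011 -0.02 -0.047 -9" --pt "0.025 -0.044 -0.047 -19" --pt "0.038 -0.067 -0.047 -29" --pt "0.0446 -0.0786 -0.047 -39" --pt "0.0446 -0.0786 -0.047 -49" --pt "0.0446 -0.0786 -0.047 -55" --pt "0.0446 -0.0786 -0.047 -55" --pt "0.0446 -0.0786 -0.047 -55"

```text
time_s: 20.15
ee_pos: [0.5471, -0.0231, 0.1307]
eef_rot: [3.134, 0.003, 1.569]
force: [-0.3, 0.8, -0.3]
grip_width: 0.0559
```

```bash
python3 s.py; python3 - <<'E'
from h import *
c=ctrl.camera("wrist"); cv2.imwrite("pics/w6.png",c["pixels"][:,:,::-1])
E
```

```text
20.15 {'ee_pos': [0.5471, -0.0231, 0.1307], 'eef_rot': [3.1342, 0.0025, 1.5688], 'force': [-0.2631, 0.7988, -0.2808], 'moment': [0.0001, -0.0876, 0.0279], 'grip_width': 0.0559} q6 -0.105 tau6 -0.06
```

View pics/w6.png

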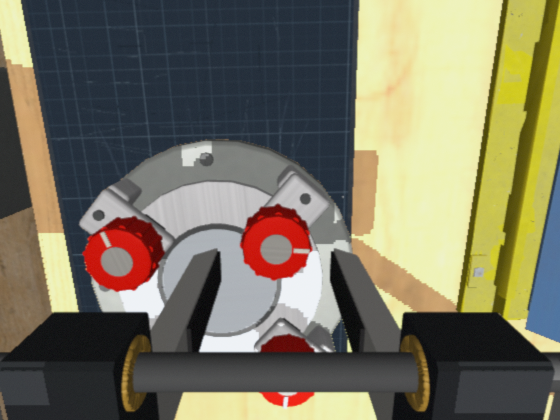

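All marks have turned as commanded: knob A's points right at (300,250) and knob B's is at (106,237). Second pass begins with A.

move_arm --pt "0 0 0.025 0" --pt "0 0 0.047 0" --pt "0 0 0.047 0"

```text
time_s: 20.58
ee_pos: [0.5466, -0.0232, 0.0825]
eef_rot: [3.137, 0.002, 1.568]
force: [-0.7, 0.4, 0.5]
grip_width: 0.0562
```

move_arm --pt "0 0 0 0" --pt "0 0 0 0" --pt "0 0 0 0" --pt "0 0 0 0" --jaw -1 --grip_force 58

```text
time_s: 21.08
ee_pos: [0.5476, -0.0233, 0.0835]
eef_rot: [3.134, 0.002, 1.568]
force: [5.4, -0.0, 0.7]
grip_width: 0.0392
```

```bash
python3 m.py
```

```text
21.075 1.568 -0.004 -0.034 -0.105 5.369 -0.043 0.725
```

move_arm --pt "0 0 0 3" --pt "0 0 0 6"

```text
time_s: 21.32
ee_pos: [0.5476, -0.0233, 0.0835]
eef_rot: [3.134, 0.002, 1.462]
force: [2.2, 0.3, -4.6]
grip_width: 0.0394
```

```bash
python3 m.py
```

```text
21.325 1.462 0.292 -0.555 0.002 2.217 0.31 -4.589
```

move_arm --pt "0 0 0 3" --pt "0 0 0 6"

```text
time_s: 21.58
ee_pos: [0.5475, -0.0233, 0.0835]
eef_rot: [3.134, 0.001, 1.356]
force: [2.2, 0.3, -4.9]
grip_width: 0.0392
```

```bash
python3 m.py
```

```text
21.575 1.356 0.351 -0.508 0.108 2.237 0.296 -4.854
```

move_arm --pt "0 0 0 3" --pt "0 0 0 6"

```text
time_s: 21.82
ee_pos: [0.5474, -0.0232, 0.0835]
eef_rot: [3.134, 0.001, 1.25]
force: [3.0, -0.8, -6.1]
grip_width: 0.0389
```

```bash
python3 m.py
```

```text
21.825 1.25 0.322 -0.488 0.214 2.979 -0.762 -6.138
```

move_arm --pt "0 0 0 3" --pt "0 0 0 6"

```text
time_s: 22.08
ee_pos: [0.5473, -0.0232, 0.0835]
eef_rot: [3.134, -0.0, 1.144]
force: [3.7, -0.1, -4.9]
grip_width: 0.0392
```

```bash
python3 m.py
```

```text
22.075 1.144 0.389 -0.468 0.32 3.676 -0.137 -4.865
```

move_arm --pt "0 0 0 3" --pt "0 0 0 6"

```text
time_s: 22.32
ee_pos: [0.5472, -0.0232, 0.0835]
eef_rot: [3.134, -0.001, 1.038]
force: [2.4, -0.3, -5.7]
grip_width: 0.0391
```

```bash
python3 m.py
```

```text
22.325 1.038 0.37 -0.448 0.427 2.358 -0.263 -5.68
```

move_arm --pt "0 0 0 3" --pt "0 0 0 6"

```text
time_s: 22.58
ee_pos: [0.5472, -0.0231, 0.0835]
eef_rot: [3.135, -0.001, 0.932]
force: [3.0, 0.5, -5.9]
grip_width: 0.0391
```

```bash
python3 m.py
```

```text
22.575 0.932 0.412 -0.428 0.533 2.967 0.527 -5.869
```

move_arm --pt "0 0 0 0" --pt "0 0 0 0" --pt "0 0 0 0" --jaw 0.2

```text
time_s: 22.95
ee_pos: [0.5472, -0.0231, 0.0838]
eef_rot: [3.134, -0.001, 0.932]
force: [-0.2, -0.3, 0.2]
grip_width: 0.0565
```

```bash
python3 m.py
```

```text
22.95 0.932 -0.063 -0.013 0.532 -0.198 -0.345 0.194
```

move_arm --pt "0 0 -0.025 0" --pt "0 0 -0.047 0" --pt "-0.03 -0.002 -0.047 -9" --pt "-0.07 -0.005 -0.047 -18" --pt "-0.105 -0.007 -0.047 -27" --pt "-0.1292 -0.0088 -0.047 -36.5" --pt "-0.1292 -0.0088 -0.047 -36.5" --pt "-0.1292 -0.0088 -0.047 -36.5" --pt "-0.1292 -0.0088 -0.047 -36.5"

```text
time_s: 24.08
ee_pos: [0.4633, -0.1209, 0.1305]
eef_rot: [3.135, 0.003, 1.568]
force: [0.5, 0.1, -0.1]
grip_width: 0.0564
```

```bash
python3 s.py
```

```text
24.075 {'ee_pos': [0.4633, -0.1209, 0.1305], 'eef_rot': [3.1349, 0.0031, 1.5682], 'force': [0.4947, 0.067, -0.1473], 'moment': [-0.0364, -0.0904, 0.022], 'grip_width': 0.0564} q6 -0.328 tau6 0.0584
```

move_arm --pt "-0.0005 0 0.025 0" --pt "-0.0005 0 0.048 0" --pt "-0.0005 0 0.048 0"

```text
time_s: 24.45
ee_pos: [0.4631, -0.1209, 0.0813]
eef_rot: [3.138, 0.002, 1.568]
force: [-0.0, -1.3, 0.2]
grip_width: 0.0565
```

move_arm --pt "0 0 0 0" --pt "0 0 0 0" --pt "0 0 0 0" --pt "0 0 0 0" --jaw -1

```text
time_s: 24.95
ee_pos: [0.4633, -0.1209, 0.0821]
eef_rot: [3.137, 0.002, 1.568]
force: [-3.4, 1.1, 5.9]
grip_width: 0.0391
```

```bash
python3 m.py
```

```text
24.95 1.568 0.07 0.032 -0.328 -3.44 1.112 5.887
```

move_arm --pt "0 0 0 3" --pt "0 0 0 6"

```text
time_s: 25.2
ee_pos: [0.4633, -0.1208, 0.0822]
eef_rot: [3.136, 0.002, 1.462]
force: [-0.3, 0.6, -2.9]
grip_width: 0.0391
```

```bash
python3 m.py
```

```text
25.2 1.462 0.353 -0.559 -0.222 -0.311 0.606 -2.89
```

move_arm --pt "0 0 0 3" --pt "0 0 0 6"

```text
time_s: 25.45
ee_pos: [0.4634, -0.1209, 0.0822]
eef_rot: [3.136, 0.002, 1.356]
force: [1.0, 0.3, -4.0]
grip_width: 0.039
```

```bash
python3 m.py
```

```text
25.45 1.356 0.355 -0.51 -0.116 1.021 0.305 -3.989
```

move_arm --pt "0 0 0 3" --pt "0 0 0 6"

```text
time_s: 25.7
ee_pos: [0.4634, -0.1209, 0.0822]
eef_rot: [3.136, 0.001, 1.25]
force: [1.8, 0.1, -4.5]
grip_width: 0.0396
```

```bash
python3 m.py
```

```text
25.7 1.25 0.439 -0.49 -0.009 1.771 0.051 -4.456
```

move_arm --pt "0 0 0 3" --pt "0 0 0 6"

```text
time_s: 25.95
ee_pos: [0.4634, -0.1209, 0.0822]
eef_rot: [3.135, 0.001, 1.144]
force: [1.2, -0.2, -4.8]
grip_width: 0.0391
```

```bash
python3 m.py
```

```text
25.95 1.144 0.355 -0.47 0.097 1.244 -0.157 -4.812
```

move_arm --pt "0 0 0 3" --pt "0 0 0 6"

```text
time_s: 26.2
ee_pos: [0.4635, -0.1209, 0.0822]
eef_rot: [3.135, 0.0, 1.038]
force: [1.8, -0.6, -5.7]
grip_width: 0.0392
```

```bash
python3 m.py
```

```text
26.2 1.038 0.396 -0.45 0.203 1.781 -0.569 -5.688
```

move_arm --pt "0 0 0 0" --pt "0 0 0 0" --pt "0 0 0 0" --jaw 0.2

```text
time_s: 26.58
ee_pos: [0.4636, -0.121, 0.0823]
eef_rot: [3.135, -0.0, 1.038]
force: [0.3, -1.5, -0.3]
grip_width: 0.0563
```

move_arm --pt "0 0 -0.025 0" --pt "0 0 -0.047 0" --pt "0.018 -0.013 -0.047 -8" --pt "0.04 -0.029 -0.047 -16" --pt "0.062 -0.044 -0.047 -24" --pt "0.0734 -0.0526 -0.047 -30" --pt "0.0734 -0.0526 -0.047 -30" --pt "0.0734 -0.0526 -0.047 -30"

```text
time_s: 27.58
ee_pos: [0.4553, -0.0313, 0.129]
eef_rot: [3.135, 0.004, 1.56]
force: [-0.1, 0.5, 0.0]
grip_width: 0.0564
```

```bash
python3 s.py
```

```text
27.575 {'ee_pos': [0.4553, -0.0313, 0.129], 'eef_rot': [3.1354, 0.0035, 1.5596], 'force': [-0.1479, 0.4997, 0.0292], 'moment': [0.0204, -0.0823, -0.0388], 'grip_width': 0.0564} q6 -0.135 tau6 -0.0454
```

move_arm --pt "0.0005 0.0003 0.025 0" --pt "0.0005 0.0003 0.047 0" --pt "0.0005 0.0003 0.047 0"

```text
time_s: 27.95
ee_pos: [0.4553, -0.0315, 0.081]
eef_rot: [3.138, 0.003, 1.557]
force: [-0.5, 0.1, 0.3]
grip_width: 0.0563
```

move_arm --pt "0 0 0 0" --pt "0 0 0 0" --pt "0 0 0 0" --pt "0 0 0 0" --jaw -1

```text
time_s: 28.45
ee_pos: [0.456, -0.0317, 0.0818]
eef_rot: [3.136, 0.004, 1.557]
force: [3.6, -2.1, 6.2]
grip_width: 0.0393
```

```bash
python3 m.py
```

```text
28.45 1.557 -0.058 -0.073 -0.132 3.609 -2.069 6.205
```

move_arm --pt "0 0 0 3" --pt "0 0 0 6"

```text
time_s: 28.7
ee_pos: [0.4558, -0.0317, 0.0819]
eef_rot: [3.136, 0.003, 1.452]
force: [0.8, -0.6, 1.9]
grip_width: 0.0393
```

```bash
python3 m.py
```

```text
28.7 1.452 0.315 -0.567 -0.026 0.822 -0.575 1.863
```

move_arm --pt "0 0 0 3" --pt "0 0 0 6"

```text
time_s: 28.95
ee_pos: [0.4556, -0.0317, 0.0819]
eef_rot: [3.136, 0.003, 1.346]
force: [0.1, -1.3, 0.4]
grip_width: 0.0393
```

```bash
python3 m.py
```

```text
28.95 1.346 0.331 -0.521 0.08 0.086 -1.323 0.428
```

move_arm --pt "0 0 0 3" --pt "0 0 0 6"

```text
time_s: 29.2
ee_pos: [0.4554, -0.0316, 0.0819]
eef_rot: [3.136, 0.003, 1.24]
force: [0.2, -1.2, 1.4]
grip_width: 0.0394
```

```bash
python3 m.py
```

```text
29.2 1.24 0.427 -0.501 0.186 0.179 -1.16 1.366
```

move_arm --pt "0 0 0 3" --pt "0 0 0 6"

```text
time_s: 29.45
ee_pos: [0.4552, -0.0315, 0.0819]
eef_rot: [3.137, 0.002, 1.134]
force: [0.7, -0.5, 1.3]
grip_width: 0.0389
```

```bash
python3 m.py
```

```text
29.45 1.134 0.379 -0.481 0.292 0.708 -0.462 1.332
```

move_arm --pt "0 0 0 3" --pt "0 0 0 6"

```text
time_s: 29.7
ee_pos: [0.455, -0.0314, 0.0819]
eef_rot: [3.137, 0.002, 1.028]
force: [2.1, 0.0, 1.5]
grip_width: 0.0393
```

```bash
python3 m.py
```

```text
29.7 1.028 0.399 -0.461 0.398 2.141 0.034 1.524
```

move_arm --pt "0 0 0 3" --pt "0 0 0 6"

```text
time_s: 29.95
ee_pos: [0.4548, -0.0313, 0.0819]
eef_rot: [3.137, 0.002, 0.923]
force: [1.4, 1.0, 1.7]
grip_width: 0.0394
```

```bash
python3 m.py
```

```text
29.95 0.923 0.45 -0.441 0.504 1.42 0.993 1.724
```

move_arm --pt "0 0 0 0" --pt "0 0 0 0" --pt "0 0 0 0" --jaw 0.2

```text
time_s: 30.32
ee_pos: [0.4547, -0.0313, 0.0818]
eef_rot: [3.137, 0.002, 0.923]
force: [0.5, 0.2, 0.2]
grip_width: 0.0562
```

move_arm --pt "0 0 -0.025 0" --pt "0 0 -0.047 0" --pt "-0.001 0.03 -0.047 -9" --pt "-0.002 0.067 -0.047 -19" --pt "-0.004 0.105 -0.047 -29" --pt "-0.0046 0.1291 -0.047 -37" --pt "-0.0046 0.1291 -0.047 -37" --pt "-0.0046 0.1291 -0.047 -37" --pt "-0.0046 0.1291 -0.047 -37"

```text
time_s: 31.45
ee_pos: [0.5543, -0.1121, 0.1296]
eef_rot: [3.139, 0.004, 1.568]
force: [-0.7, -0.7, -0.4]
grip_width: 0.0564
```

```bash
python3 s.py
```

```text
31.45 {'ee_pos': [0.5543, -0.1121, 0.1296], 'eef_rot': [3.1394, 0.0042, 1.568], 'force': [-0.6925, -0.6575, -0.3511], 'moment': [0.0304, -0.1155, -0.0254], 'grip_width': 0.0564} q6 -0.258 tau6 0.0451
```

move_arm --pt "-0.0012 0.0007 0.025 0" --pt "-0.0012 0.0007 0.047 0" --pt "-0.0012 0.0007 0.047 0"

```text
time_s: 31.82
ee_pos: [0.5542, -0.1129, 0.0816]
eef_rot: [-3.141, 0.004, 1.568]
force: [-0.5, 0.4, 0.0]
grip_width: 0.0567
```

move_arm --pt "0 0 0 0" --pt "0 0 0 0" --pt "0 0 0 0" --pt "0 0 0 0" --jaw -1

```text
time_s: 32.33
ee_pos: [0.5549, -0.1129, 0.0826]
eef_rot: [3.14, 0.004, 1.568]
force: [2.9, 1.7, 6.3]
grip_width: 0.0393
```

```bash
python3 m.py
```

```text
32.325 1.568 -0.041 -0.009 -0.259 2.852 1.732 6.277
```

move_arm --pt "0 0 0 3" --pt "0 0 0 6"

```text
time_s: 32.58
ee_pos: [0.555, -0.1129, 0.0826]
eef_rot: [3.139, 0.004, 1.462]
force: [4.5, 0.3, -1.5]
grip_width: 0.0392
```

```bash
python3 m.py
```

```text
32.575 1.462 0.343 -0.559 -0.153 4.536 0.308 -1.467
```

move_arm --pt "0 0 0 3" --pt "0 0 0 6"

```text
time_s: 32.83
ee_pos: [0.5551, -0.1129, 0.0827]
eef_rot: [3.138, 0.004, 1.356]
force: [3.8, 0.2, -1.7]
grip_width: 0.0392
```

```bash
python3 m.py
```

```text
32.825 1.356 0.345 -0.511 -0.046 3.843 0.163 -1.733
```

move_arm --pt "0 0 0 3" --pt "0 0 0 6"

```text
time_s: 33.08
ee_pos: [0.5552, -0.1129, 0.0826]
eef_rot: [3.138, 0.003, 1.25]
force: [3.6, -0.1, -2.1]
grip_width: 0.0389
```

```bash
python3 m.py
```

```text
33.075 1.25 0.321 -0.49 0.06 3.637 -0.138 -2.084
```

move_arm --pt "0 0 0 3" --pt "0 0 0 6"

```text
time_s: 33.33
ee_pos: [0.5554, -0.1129, 0.0826]
eef_rot: [3.137, 0.003, 1.144]
force: [3.9, -0.5, -1.5]
grip_width: 0.0393
```

```bash
python3 m.py
```

```text
33.325 1.144 0.392 -0.471 0.166 3.933 -0.481 -1.542
```

move_arm --pt "0 0 0 3" --pt "0 0 0 6"

```text
time_s: 33.58
ee_pos: [0.5555, -0.113, 0.0827]
eef_rot: [3.136, 0.003, 1.038]
force: [4.2, -0.4, -2.0]
grip_width: 0.0392
```

```bash
python3 m.py
```

```text
33.575 1.038 0.373 -0.451 0.272 4.174 -0.372 -1.982
```

All four are in the tight range. I'll release, lift clear and check.

move_arm --pt "0 0 0 0" --pt "0 0 0 0" --pt "0 0 0 0" --jaw 0.2

```text
time_s: 33.95
ee_pos: [0.5553, -0.113, 0.0826]
eef_rot: [3.136, 0.003, 1.038]
force: [-0.9, 0.2, 0.3]
grip_width: 0.0559
```

move_arm --pt "0 0 -0.03 0" --pt "0 0 -0.08 0" --pt "0 0 -0.14 0" --pt "0 0 -0.2 0" --pt "0 0 -0.2 -8" --pt "0 0 -0.2 -17" --pt "0 0 -0.2 -26" --pt "0 0 -0.2 -30" --pt "0 0 -0.2 -30"

```text
time_s: 35.08
ee_pos: [0.5547, -0.112, 0.2826]
eef_rot: [3.139, 0.005, 1.562]
force: [0.2, -0.1, -0.4]
grip_width: 0.0565
```

```bash
python3 s.py; python3 - <<'E'
from h import *
c=ctrl.camera("wrist")["pixels"]; d=ctrl.camera("scene")["pixels"]
cv2.imwrite("pics/end.png",cv2.resize(np.vstack([c[:,:,::-1],d[:,:,::-1]]),None,fx=.7,fy=.7,interpolation=cv2.INTER_AREA))
E
```

```text
35.075 {'ee_pos': [0.5547, -0.112, 0.2826], 'eef_rot': [3.1387, 0.005, 1.5616], 'force': [0.1677, -0.1239, -0.3546], 'moment': [0.0116, -0.0427, -0.0462], 'grip_width': 0.0565} q6 -0.253 tau6 -0.8366
```

View pics/end.png

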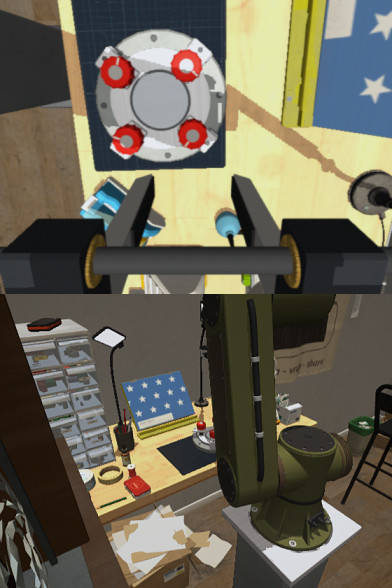

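The final picture shows all four knobs turned, at (117,72), (187,65), (192,135) and (127,141). The bottle, spool, tin and bulb are undisturbed, and the gripper is clear.

```bash
python3 -c "
from station import ctrl
print(ctrl.hand_in())"
```

```text
the job is handed in; nothing more can be done
None
```

The chamber is closed and the job is handed in at about 35 s on the robot's clock, under the 72 s limit. I tightened in crisscross order. In each pass I did one opposite pair, A (0.547, -0.023) then C (0.463, -0.121), before the other pair, B (0.455, -0.031) then D (0.555, -0.113).

| Knob | Turn before the pad touched (rad) | Snug, moment above drag (N m) | Fully tight, moment above drag (N m) |
|---|---|---|---|
| A | 0.57 | about 0.07 | about 0.195 |
| C | 0.37 | about 0.07 | about 0.18 |
| B | 0.22 | about 0.06 | about 0.19 |
| D | 0.64 | about 0.06 | about 0.17 |

- **How the values were found:** they come from how far each knob turned past contact and from the rise in the last joint's torque.
- **Disagreement on knob A:** in the second pass the noisy wrist moment read about 0.04 N m lower than the other two. That puts A between 0.16 and 0.20 N m, still fully tight either way. The moment readings for C showed no such shift; I did not run the same comparison in pass two for B and D.
- **Less certain contact point:** C's contact angle in the first pass was harder to pin down, about ±0.1 rad, and its snug value stays within range.
- **Last checks:** partway through, knob A's mark had turned about as far as commanded, and no slip showed. In the last picture the gripper is clear and open, and nothing around the chamber looks disturbed.

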